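# Release the sample drawer through the hidden notch

## Task

The drawer of the low grey sample box is locked. Somewhere along the box's rear edge, the side away from you, is a release notch: with shut fingertips feel along that edge until you find it, then press inside the notch, towards the front of the box, until the release plate is fully in and the drawer has popped out at the front, then take the hand away. Never touch the drawer itself, and leave the bottle, cup, vial and tape around the box where they stand.

Things in the scene. Friction and masses are not known exactly. Their poses are not given: they have to be found in the camera images.
- sample_box: Low grey metal box fixed to the worktop, 108 (its x) x 320 (its y) x 45 mm high. Origin: centre of the underside; z up; +x points away from the robot, to the rear face; the drawer is in the front (-x) face. The rear face is upright: at x = 54 mm on the end blocks (|y| > 70 mm), 52.5 mm on the strip between. Behind the box 80 mm are free; wall cabinets hang 0.45 m up from x = 0.63 m on.
- rear_edge_mid (a point): Middle of the rear edge strip's top edge (box frame x 52.5, y 0, z 43 mm; axes of the box), NOT the notch. The rigid strip has one notch, 52 mm wide along y, open at the top and rear, centred anywhere from y = -43 to +43 mm (changes, not reported). Its floor is at z = 8 mm; its upright back, 8 mm in from the strip's face, is the release plate, 47 mm wide, z 9 to 41 mm.
- release (a joint): Travel of the release plate in the notch, m: 0 = out (start), 0.013 = fully in. It moves along the box's -x (from the rear towards the front), takes about 5 to 8 N, has no return spring and stays where it is left.
- drawer: Drawer of the box: front panel 6 x 136 x 30 mm with an aluminium lip, on the box's front (-x) face; two loose sample tubes lie inside. Same axes as the box; origin at the box's origin when shut; it comes out along the box's -x, always twice as far as the release plate is pressed in, to a stop at 26 mm, and stays there. Not to be touched.
- oil_bottle: Small loose bottle with a black cap, 27 mm across, 58 mm high, standing on top of the box near its left (+y) end. Origin: centre of the underside.
- specimen_cup: Loose specimen cup with a white screw cap, 60 mm across, 70 mm high, standing left (+y) of the box. Origin: centre of the underside.
- vial: Loose green pill vial with a white cap, 35 mm across, 80 mm high, standing right (-y) of the box. Origin: centre of the underside.
- tape_roll: Loose roll of tape lying flat, 59 x 57 x 19 mm, on the worktop at the left. Origin: centre of the underside.

How it is judged:
By the outcome, as a careful person would: the job done as asked, in the order asked, and still so for the second after the job is handed in, with the robot touching nothing.
It also fails if it takes over 38 s, if anything falls off the work surface, if the arm or the gripper's body presses on something with over 40 N, if the wrist force passes 120 N, or if a joint passes its speed limit or range.

## Robot

A 6-joint arm with a two-finger parallel gripper is mounted at the origin on a cart in front of the work surface, level with it; the furniture and walls round the work are solid. World frame = base frame: x ahead of the robot, y to its left, z up, the work surface at z = 0. Lengths are in m, angles in rad, forces in N, time in s.
With the tool pointing down it reaches from about 0.325 to 0.775 m from the base axis. Payload 9.3 kg.
Tool frame: the origin (TCP) lies midway between the tips of the shut fingers; the grasp point (between the pads) lies 19 mm behind it; z points along the fingers, y is the direction in which the jaws open and shut (so a half turn about z gives the same grasp; the last joint's range is limited). The gripper opens to 85 mm and grips with 20 to 120 N. Pads are 22 mm wide; open, the fingers measure 114 mm over their backs; the gripper's body (76 mm by 85 mm) begins 54 mm behind the grasp point. The pads swing forward as they close: fully open they stand 13 mm farther back than shut.
Start: joints at [-1.291, 0.259, 0.021, 1.334, 0, 1.418], TCP at [0.231, -0.499, 0.231] pointing down, gripper open.
Joint ranges: [-3.04, 3.04], [-0.91, 1.82], [-1.04, 1.36], [-1.92, 1.95], [-1.52, 1.45], [-3.14, 3.14]. Speed limits (rad/s): [2.22, 2.22, 2.79, 3.14, 3.14, 3.14].

## Interface

Orientations are given as a unit quaternion [w, x, y, z].
In Python, from cell import bot, get_image, order, look_for, landmark_of gives the robot as it stands.
- The arm moves only by the shell command python3 -m crank 'ROWS' [FORCE]. ROWS is a JSON object of lists of equal length, an entry for each row: "translation": the shift along the tool's x, y, z in cm, a list of three; "twist": the turn, a rotation vector about the tool's x, y, z in rad, a list of three; "fingers": the finger opening in cm, from 0 to 8.54. A call has 1 to 20 rows; each row is the pose to reach, as a shift and turn from the pose commanded when the call began, along the tool's axes at that moment; what a row does not reach only later rows make up. A row lasts 1/8 s, in which the tool goes at most 62.5 mm and 10.7 degrees, less where a joint would pass 70% of its speed; a pose out of reach is approached as far as the arm can. A call with a gripper value outside its range is refused whole. The fingers move at their own pace and stop on an object; FORCE is the grip in N (left out, the last holds). Time passes only in rows, so rows that repeat a pose let the fingers close. It gives the time, the measured TCP pose, the force and the opening at its end, in the units of the state.
- bot.get_obs(): the state, without advancing time (a new reading comes with each control period).
- get_image(name): name is "side" or "top" or "wrist"; returns a dict with "color" (384x512x3 uint8, blue, green, red), "z_map" (384x512 float32, m along the optical axis (not along the pixel's ray), 0 where there is no reading), "fx", "fy", "cx", "cy" (pixels), "rvec" (rotation vector, rad) and "tvec" (3), from world to camera coordinates, as OpenCV has them. Camera axes: x right, y down, z forward; pixel columns grow to the right and rows downward; lengths in m; the calibration is good to about 2 mm. A picture is of the moment at which its call begins.
- order.close_job(): hands the job in, once; it reports no verdict.
Trained networks look in a picture, given as the dict that the camera call returned (one of the last four; its "shot" number tells which), for a name from the list of things; names that differ only in an ending like _2 or _b are one class to them, and where a whole thing is asked for, a point or a joint stands for the part that bears it (a point fixed in the world has none). Each returns a list of dicts, best first, with "p" (0 to 1); they miss things now and then, are a little off and sometimes report something else, mostly with a low value. They report only what shows in the picture. A call takes as long as a camera call.
- look_for(picture, target): "xyz" ([x, y, z] in m, in world coordinates, good to about 4 mm: the middle of the surface that is visible of it).
- landmark_of(picture, target): "xyz" ([x, y, z] in m, in world coordinates, good to about 4 mm: a listed point, or the origin of a listed thing).
The state is a dict: "time_s": time; "joints": joint angles; "qvel": joint speeds; "effort": joint torques, N m; "position": TCP position; "ee_rot": TCP orientation; "ft_force": force on the tool from outside, world axes, zero at the start; "wrist_torque": the same for the moment, N m; "width": finger opening in m.
Only numpy, scipy, OpenCV 4.12 (cv2) and the standard library are available. Lean on these libraries where they do the work, as an engineer would, in place of code of your own. Each camera call takes 0.05 s, during which the arm holds its last target. There are 200 camera calls.

## Working session

There is one attempt and no reset: what is moved stays moved. The work goes in short steps, Python scripts to look and compute and a shell command to move; the robot and the scene stay as the last step left them, time stands still between calls to the robot, and variables do not carry over. Pictures are saved under pics/ and viewed, about 8 in all and at most 12, crops included, and the job is handed in when it is done.

```bash
mkdir -p pics; cat > h.py <<'E'
from cell import bot,get_image,order,look_for,landmark_of
import numpy as np,cv2
from scipy.spatial.transform import Rotation as R
def world(p):
    z=p['z_map'];v,u=np.mgrid[:z.shape[0],:z.shape[1]]
    c=np.stack([(u-p['cx'])*z/p['fx'],(v-p['cy'])*z/p['fy'],z],-1)
    Rm=cv2.Rodrigues(np.array(p['rvec'],float))[0]
    w=(c-np.array(p['tvec']).ravel())@Rm
    w[z==0]=np.nan
    return w
def st():
    o=bot.get_obs();print({k:np.round(o[k],4).tolist() for k in('time_s','position','ee_rot','ft_force','width','joints')})
    w,x,y,z=o['ee_rot'];print(np.round(R.from_quat([x,y,z,w]).as_matrix(),3).tolist())
E
python3 - <<'E'
from h import *
st()
for n in('top','side'):
    p=get_image(n);cv2.imwrite(f'pics/{n}0.png',p['color'])
    np.save(f'{n}0.npy',world(p))
    for t in('sample_box','rear_edge_mid','drawer','oil_bottle','specimen_cup','vial','tape_roll'):
        for f in(landmark_of,look_for):
            r=f(p,t);print(n,t,f.__name__,[(np.round(d['xyz'],3).tolist(),round(d['p'],2)) for d in r[:2]])
E
```

```text
{'time_s': 0.0, 'position': [0.2306, -0.499, 0.2307], 'ee_rot': [-0.0007, 0.9767, 0.2147, -0.0], 'ft_force': [0.1781, 0.1731, 0.128], 'width': 0.0852, 'joints': [-1.2906, 0.2592, 0.0207, 1.3337, -0.0, 1.4182]}
[[0.908, 0.419, -0.0], [0.419, -0.908, 0.001], [0.0, -0.001, -1.0]]
top sample_box call [([0.442, 0.012, 0.002], 0.9)]
top sample_box call [([0.434, 0.01, 0.043], 0.77), ([0.38, 0.007, 0.038], 0.17)]
top rear_edge_mid call [([0.492, 0.021, 0.041], 0.56)]
top rear_edge_mid call [([0.434, 0.011, 0.042], 0.96)]
top drawer call []
top drawer call [([0.382, 0.003, 0.035], 0.76)]
top oil_bottle call [([0.401, 0.14, 0.046], 0.44)]
top oil_bottle call [([0.401, 0.137, 0.105], 0.4)]
top specimen_cup call [([0.442, 0.012, -0.001], 0.65)]
top specimen_cup call [([0.41, 0.217, 0.067], 0.76)]
top vial call [([0.454, -0.187, -0.004], 0.76)]
top vial call [([0.452, -0.185, 0.079], 0.69)]
top tape_roll call [([0.428, 0.423, -0.002], 0.76)]
top tape_roll call [([0.422, 0.416, 0.017], 0.71)]
side sample_box call [([0.434, 0.017, 0.002], 0.75)]
side sample_box call [([0.433, -0.04, 0.042], 0.66)]
side rear_edge_mid call [([0.493, 0.02, 0.041], 0.58)]
side rear_edge_mid call [([0.437, -0.037, 0.044], 0.8)]
side drawer call []
side drawer call [([0.384, 0.002, 0.036], 0.62)]
side oil_bottle call [([0.402, 0.143, 0.046], 0.69), ([0.41, 0.217, 0.003], 0.51)]
side oil_bottle call [([0.401, 0.133, 0.081], 0.68)]
side specimen_cup call []
side specimen_cup call [([0.404, 0.135, 0.079], 0.66), ([0.416, 0.204, 0.072], 0.59)]
side vial call [([0.455, -0.185, -0.001], 0.72)]
side vial call [([0.455, -0.196, 0.062], 0.84)]
side tape_roll call [([0.426, 0.417, 0.003], 0.58)]
side tape_roll call [([0.426, 0.405, 0.016], 0.83)]
```

```bash
python3 - <<'E'
import numpy as np,cv2
w=np.load('top0.npy')
m=(w[...,2]>.036)&(w[...,2]<.052)&(abs(w[...,0]-.44)<.1)&(abs(w[...,1])<.2)
P=w[m][:,:2];print(cv2.minAreaRect((P*1000).astype(np.float32)),P.min(0),P.max(0))
# rear edge: max x per y bin
ys=[];xs=[]
for y in np.arange(-.15,.17,.01):
    q=P[abs(P[:,1]-y)<.004]
    if len(q): x=q[:,0];ys.append(y);xs.append((round(x.min(),4),round(x.max(),4)))
print([(round(a,2),b) for a,b in zip(ys,xs)])
a=cv2.imread('pics/top0.png');b=cv2.imread('pics/side0.png')
cv2.imwrite('pics/both.png',cv2.resize(np.vstack([a,b]),(400,600))if 0 else cv2.resize(np.hstack([a,b]),(800,300)))
E
```

```text
((435.71795654296875, -9.349655151367188), (122.22811126708984, 365.0088806152344), 5.785641193389893) [ 0.37057883 -0.19261926] [0.50801558 0.17724089]
[(np.float64(-0.15), (np.float64(0.4031), np.float64(0.4331))), (np.float64(-0.14), (np.float64(0.4015), np.float64(0.5073))), (np.float64(-0.13), (np.float64(0.4012), np.float64(0.508))), (np.float64(-0.12), (np.float64(0.4011), np.float64(0.508))), (np.float64(-0.11), (np.float64(0.399), np.float64(0.5051))), (np.float64(-0.1), (np.float64(0.3975), np.float64(0.5062))), (np.float64(-0.09), (np.float64(0.3971), np.float64(0.5037))), (np.float64(-0.08), (np.float64(0.3955), np.float64(0.5036))), (np.float64(-0.07), (np.float64(0.3946), np.float64(0.5014))), (np.float64(-0.06), (np.float64(0.3878), np.float64(0.5012))), (np.float64(-0.05), (np.float64(0.3863), np.float64(0.4989))), (np.float64(-0.04), (np.float64(0.3862), np.float64(0.4969))), (np.float64(-0.03), (np.float64(0.3864), np.float64(0.4974))), (np.float64(-0.02), (np.float64(0.377), np.float64(0.4953))), (np.float64(-0.01), (np.float64(0.3746), np.float64(0.4854))), (np.fl
[... 338 characters left out ...]
82), np.float64(0.4892))), (np.float64(0.06), (np.float64(0.3761), np.float64(0.4869))), (np.float64(0.07), (np.float64(0.3764), np.float64(0.4869))), (np.float64(0.08), (np.float64(0.3791), np.float64(0.4847))), (np.float64(0.09), (np.float64(0.379), np.float64(0.4844))), (np.float64(0.1), (np.float64(0.3772), np.float64(0.485))), (np.float64(0.11), (np.float64(0.377), np.float64(0.4849))), (np.float64(0.12), (np.float64(0.3752), np.float64(0.483))), (np.float64(0.13), (np.float64(0.3748), np.float64(0.4833))), (np.float64(0.14), (np.float64(0.373), np.float64(0.4805))), (np.float64(0.15), (np.float64(0.373), np.float64(0.4809))), (np.float64(0.16), (np.float64(0.371), np.float64(0.4784)))]
```

View pics/both.png

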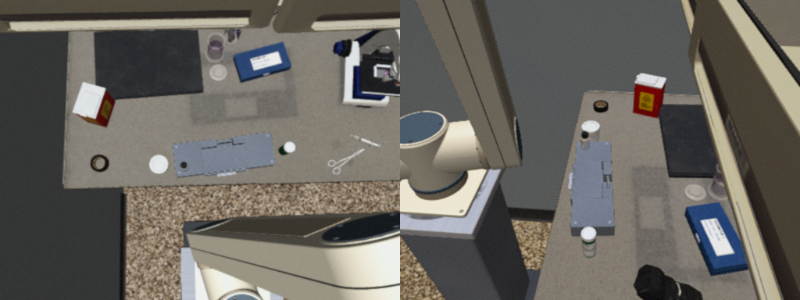

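Top view: the box is at about (175–275, 135–175) px, with the vial just right of it, the cup and tape left of it, and the bottle on its left end. The strip behind the box is clear. The depth map suggests a dip in the rear edge, so I'll fit the box frame.

```bash
python3 - <<'E'
import numpy as np
w=np.load('top0.npy')
ok=(w[...,2]>.03)&(w[...,2]<.052)&(abs(w[...,0]-.44)<.1)&(abs(w[...,1]-.01)<.2)
P=w[ok][:,:2]
pts=[]
for y in np.arange(-.14,.165,.005):
    if -.07<y<.09: continue
    q=P[abs(P[:,1]-y)<.003]
    if len(q): pts.append((y,q[:,0].max()))
pts=np.array(pts);k=np.polyfit(pts[:,0],pts[:,1],1);a=-np.arctan(k[0]);print('yaw',a,np.degrees(a),k)
X=np.array([np.cos(a),np.sin(a)]);Y=np.array([-X[1],X[0]])
rear=np.array([k[1],0])@X
bx=P@X;by=P@Y
m=(bx<rear-.02)&(bx>rear-.09);s=np.sort(by[m]);
h,e=np.histogram(by[m],bins=np.arange(-.2,.21,.004));print([(round(float(e[i]),3),int(h[i])) for i in range(len(h)) if h[i]][:12],[(round(float(e[i]),3),int(h[i])) for i in range(len(h)) if h[i]][-6:])
c=0.5*(-.16+.16)
print('rear',rear)
A=w[(abs(w[...,0]-.44)<.2)&(abs(w[...,1]-.01)<.2)]
ax=A[:,:2]@X-rear;ay=A[:,:2]@Y
for y in np.arange(-.1,.1,.005):
    q=(abs(ay-y)<.0035)&(A[:,2]>.03)&(A[:,2]<.052);f=(abs(ay-y)<.0035)&(A[:,2]<.03)&(ax>-.03)&(ax<.01)
    print(round(y,3),round(1e3*ax[q].max(),1),np.round(A[f][np.argsort(ax[f])][:4]@[0,0,1],3))
B=(ax>.0)&(ax<.13)&(A[:,2]>.02);print('behind tall',B.sum(),np.c_[ax[B],ay[B],A[B][:,2]][:5])
E
```

```text
yaw 0.09991828153755059 5.724895828301583 [-0.10025213  0.4946445 ]
[(-0.192, 12), (-0.188, 46), (-0.184, 40), (-0.18, 46), (-0.176, 44), (-0.172, 46), (-0.168, 42), (-0.164, 42), (-0.16, 47), (-0.156, 43), (-0.152, 45), (-0.148, 45)] [(0.112, 38), (0.116, 42), (0.12, 45), (0.124, 44), (0.128, 19), (0.152, 2)]
rear 0.4921773753704641
-0.1 -1.0 [ 0.    -0.002  0.001]
-0.095 -2.8 [0.018 0.004 0.001]
-0.09 -1.7 [0.026 0.018 0.004 0.001]
-0.085 -0.6 [ 0.026  0.027  0.024 -0.003]
-0.08 -0.2 [ 0.027  0.029 -0.001 -0.003]
-0.075 -2.0 [ 0.001 -0.001 -0.002]
-0.07 -1.3 [ 0.02   0.022 -0.    -0.004]
-0.065 -1.6 [0.022 0.021 0.01  0.009]
-0.06 -10.2 [0.009 0.006 0.007 0.009]
-0.055 -9.5 [0.004 0.011 0.007 0.007]
-0.05 -9.3 [0.006 0.004 0.011 0.007]
-0.045 -8.4 [0.01  0.01  0.006 0.009]
-0.04 -8.4 [0.006 0.004 0.008 0.006]
-0.035 -9.8 [0.012 0.007 0.009 0.01 ]
-0.03 -8.7 [0.012 0.009 0.012 0.009]
-0.025 -7.8 [0.009 0.01  0.005 0.009]
-0.02 -7.8 [0.01  0.01  0.004 0.009]
-0.015 -7.4 [0.011 0.004 0.009 0.01 ]
-0.01 -1.8 [ 0.017 -0.002 -0.001]
-0.005 -1.3 [0.022 0.023 0.005 0.004]
0.0 -0.3 [ 0.03   0.027  0.023 -0.001]
0.005 -0.3 [ 0.03   0.003 -0.001 -0.   ]
0.01 -1.5 [ 0.021  0.003 -0.001 -0.   ]
0.015 -1.5 [0.028 0.021 0.019 0.003]
0.02 -0.5 [0.028 0.027 0.028 0.003]
0.025 -0.5 [0.028 0.03  0.003 0.003]
0.03 -2.1 [0.02  0.03  0.003 0.003]
0.035 -1.5 [ 0.022  0.02   0.019 -0.001]
0.04 -1.3 [ 0.019  0.003 -0.   ]
0.045 -0.3 [ 0.    -0.001]
0.05 0.5 []
0.055 1.0 []
0.06 1.0 [ 0.002 -0.002]
0.065 0.0 [ 0.006  0.001 -0.002]
0.07 0.0 [0.006]
0.075 1.4 []
0.08 1.4 [ 0.003 -0.   ]
0.085 -0.6 [-0.    -0.001  0.   ]
0.09 0.0 [0.]
0.095 1.0 []
behind tall 3698 [[ 0.1292441  -0.11869327  0.56264907]
 [ 0.1287196  -0.11975959  0.56324383]
 [ 0.12738683 -0.12029101  0.56514253]
 [ 0.12624655 -0.12093903  0.56673263]
 [ 0.1256834  -0.12196284  0.56739276]]
```

```bash
python3 -m crank '{"translation":[[2,-1.5,1],[5,-4,2],[10,-7.6,3],[15,-11.4,4],[20,-15.2,5],[25,-19,6],[30,-22.9,7],[35,-26.7,7],[40,-30.5,7],[44,-33.6,7],[47,-35.8,7],[49,-37.4,7],[51,-38.9,7],[51,-38.9,7],[51,-38.9,7],[51,-38.9,7],[51,-38.9,7],[51,-38.9,7],[51,-38.9,7],[51,-38.9,7]],"twist":[[0,0,-0.1],[0,0,-0.28],[0,0,-0.46],[0,0,-0.64],[0,0,-0.82],[0,0,-1.0],[0,0,-1.18],[0,0,-1.36],[0,0,-1.54],[0,0,-1.72],[0,0,-1.9],[0,0,-2.08],[0,0,-2.26],[0,0,-2.44],[0,0,-2.62],[0,0,-2.809],[0,0,-2.809],[0,0,-2.809],[0,0,-2.809],[0,0,-2.809]],"fingers":[0,0,0,0,0,0,0,0,0,0,0,0,0,0,0,0,0,0,0,0]}' 60
cat >> h.py <<'E'
a=0.0999
X=np.array([np.cos(a),np.sin(a),0]);Y=np.array([-X[1],X[0],0])
def bx():
    o=bot.get_obs();p=np.array(o['position']);f=np.array(o['ft_force']);print('t',round(o['time_s'],2),'boxaxes mm X,Y,z',np.round([1e3*p@X,1e3*p@Y,1e3*p[2]],1),'F',np.round([f@X,f@Y,f[2]],1),'w',round(o['width'],4))
E
python3 - <<'E'
from h import *
st();bx()
p=get_image('wrist');cv2.imwrite('pics/w1.png',p['color'])
w=world(p);np.save('w1.npy',w)
A=w[np.isfinite(w[...,0])];ax=A@X;ay=A@Y
for y in np.arange(-.11,.06,.008):
    q=(abs(ay-y)<.003)&(A[:,2]>.036)&(A[:,2]<.05)&(ax<.51)
    if q.any(): print(round(y,3),round(1e3*ax[q].max(),1))
E
```

```text
time_s: 4.0
position: [0.5305, 0.0677, 0.1613]
ee_rot: [0.0, -0.049, 0.999, 0.0]
ft_force: [-0.4, 0.7, 0.5]
width: 0.0002
{'time_s': 4.0, 'position': [0.5305, 0.0677, 0.1613], 'ee_rot': [0.0, -0.0495, 0.9988, 0.0], 'ft_force': [-0.3715, 0.7103, 0.5447], 'width': 0.0002, 'joints': [-0.03, 0.2631, -0.1535, 1.1542, 0.0, -0.1289]}
[[-0.995, -0.099, 0.0], [-0.099, 0.995, 0.0], [-0.0, 0.0, -1.0]]
t 4.0 boxaxes mm X,Y,z [534.6  14.5 161.3] F [-0.3  0.7  0.5] w 0.0002
-0.11 493.7
-0.102 493.8
-0.094 492.3
-0.086 492.4
-0.078 492.3
-0.07 492.4
-0.062 490.7
-0.054 484.2
-0.046 484.3
-0.038 484.4
-0.03 484.3
-0.022 484.3
-0.014 491.5
-0.006 492.7
0.002 492.6
0.01 492.6
0.018 492.7
0.026 492.8
0.034 492.8
0.042 494.3
0.05 494.3
0.058 494.5
```

View pics/w1.png

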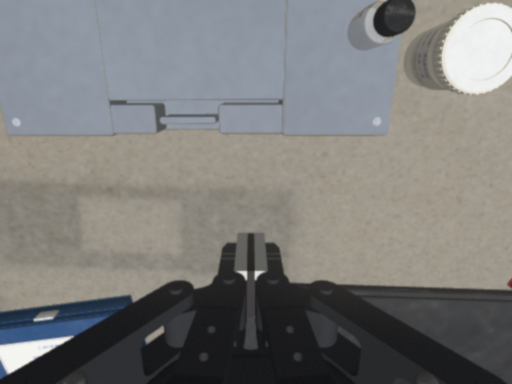

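Wrist view: the notch shows at px (158–220, 120) in the rear edge, so Y is about -63 to -13 mm and the strip face is at X≈492.6. The fingers are at px (250, 240), with free worktop below them. I'll descend behind solid strip and feel for contact.

```bash
python3 -m crank '{"translation":[[0,0,2],[0,0,5],[0,0,8],[0,0,11],[0,0,13],[0,0,14.3],[0.8,0,14.3],[1.6,0,14.3],[2.2,0,14.3],[2.4,0,14.3],[2.4,0,14.3]],"twist":[[0,0,0],[0,0,0],[0,0,0],[0,0,0],[0,0,0],[0,0,0],[0,0,0],[0,0,0],[0,0,0],[0,0,0],[0,0,0]],"fingers":[0,0,0,0,0,0,0,0,0,0,0]}'; python3 -c "
from h import *
bx()"
```

```text
time_s: 5.42
position: [0.5067, 0.0653, 0.0187]
ee_rot: [0.0, -0.05, 0.999, -0.0]
ft_force: [0.0, -0.2, 0.8]
width: -0.0001
t 5.42 boxaxes mm X,Y,z [510.7  14.5  18.7] F [ 0.  -0.3  0.8] w -0.0001
```

```bash
python3 -m crank '{"translation":[[0.15,0,0],[0.3,0,0],[0.45,0,0],[0.45,0,0]],"twist":[[0,0,0],[0,0,0],[0,0,0],[0,0,0]],"fingers":[0,0,0,0]}'; python3 -c "
from h import *
bx()"
```

```text
time_s: 5.92
position: [0.502, 0.0649, 0.0182]
ee_rot: [-0.0, -0.05, 0.999, 0.0]
ft_force: [0.3, 0.1, -0.5]
width: 0.0001
t 5.92 boxaxes mm X,Y,z [506.   14.5  18.2] F [ 0.3  0.1 -0.5] w 0.0001
```

Expected contact is at about X≈503.6, so I'll creep forward in 1 mm steps.

```bash
for i in 1 2 3; do python3 -m crank '{"translation":[[0.1,0,0],[0.1,0,0]],"twist":[[0,0,0],[0,0,0]],"fingers":[0,0]}' >/dev/null; python3 -c "
from h import *
bx()"; done
```

```text
t 6.17 boxaxes mm X,Y,z [505.1  14.5  18.3] F [ 0.5 -0.9 -0.7] w -0.0002
t 6.42 boxaxes mm X,Y,z [504.   14.5  18.3] F [ 1.3 -0.2  0.5] w 0.0
t 6.67 boxaxes mm X,Y,z [503.5  14.5  18.4] F [ 2.2 -0.2 -2. ] w -0.0002
```

Contact on the strip at X≈503.5. Sliding right (-Y) along the edge with light pressure.

```bash

python3 -m crank '{"translation":[[0.05,-0.4,0],[0.05,-0.8,0],[0.05,-1.2,0],[0.05,-1.6,0],[0.05,-2,0],[0.05,-2,0]],"twist":[[0,0,0],[0,0,0],[0,0,0],[0,0,0],[0,0,0],[0,0,0]],"fingers":[0,0,0,0,0,0]}' >/dev/null; python3 -c "
from h import *
bx()"
for i in 1 2 3 4; do python3 -m crank '{"translation":[[0,-0.4,0],[0,-0.8,0],[0,-0.8,0]],"twist":[[0,0,0],[0,0,0],[0,0,0]],"fingers":[0,0,0]}' >/dev/null; python3 -c "
from h import *
bx()"; done
```

```text
t 7.42 boxaxes mm X,Y,z [503.6  -5.9  18.6] F [ 5.3 -0.7  0.2] w -0.0002
t 7.8 boxaxes mm X,Y,z [503.5 -13.6  18.6] F [ 4.9  2.2 -0.5] w 0.0
t 8.18 boxaxes mm X,Y,z [501.9 -21.7  18.1] F [ 0.4 -0.3  0.2] w 0.0
t 8.55 boxaxes mm X,Y,z [502.6 -29.8  18.2] F [-0.2  0.1 -1.9] w 0.0003
t 8.93 boxaxes mm X,Y,z [502.7 -37.9  18.3] F [-1.4  0.6  0.6] w -0.0003
```

The force vanished between Y=-14 and -22, so the notch is found and matches the camera. I'm now at its centre and will press in.

```bash

python3 -m crank '{"translation":[[0.3,0,0],[0.6,0,0],[0.8,0,0],[0.8,0,0]],"twist":[[0,0,0],[0,0,0],[0,0,0],[0,0,0]],"fingers":[0,0,0,0]}' >/dev/null; python3 -c "
from h import *
bx()"
for i in 1 2 3; do python3 -m crank '{"translation":[[0.15,0,0],[0.3,0,0],[0.4,0,0],[0.4,0,0]],"twist":[[0,0,0],[0,0,0],[0,0,0],[0,0,0]],"fingers":[0,0,0,0]}' >/dev/null; python3 -c "
from h import *
bx()"; done
```

```text
t 9.43 boxaxes mm X,Y,z [495.1 -37.4  18.4] F [ 3.5  1.  -0.9] w -0.0002
t 9.93 boxaxes mm X,Y,z [491.2 -37.5  18.4] F [ 5.2  1.3 -2.7] w -0.0
t 10.43 boxaxes mm X,Y,z [487.1 -37.5  18.4] F [ 6.   2.  -1.8] w -0.0002
t 10.93 boxaxes mm X,Y,z [483.  -37.5  18.4] F [ 4.7  1.2 -1.4] w 0.0001
```

```bash

for i in 1 2 3; do python3 -m crank '{"translation":[[0.05,0,0],[0.1,0,0],[0.1,0,0]],"twist":[[0,0,0],[0,0,0],[0,0,0]],"fingers":[0,0,0]}' >/dev/null; python3 -c "
from h import *
bx()"; done
```

```text
t 11.3 boxaxes mm X,Y,z [482.5 -37.5  18.5] F [ 6.6  2.6 -2.8] w -0.0002
t 11.68 boxaxes mm X,Y,z [482.4 -37.5  18.6] F [11.2  2.2 -4. ] w 0.0002
t 12.05 boxaxes mm X,Y,z [482.4 -37.5  18.7] F [14.1  2.4 -6.5] w 0.0002
```

Hard stop at X=482.4, about 13 mm past plate contact, with the force rising. Backing out and lifting, then checking.

```bash

python3 -m crank '{"translation":[[-0.5,0,0],[-1.5,0,0],[-3,0,0],[-4.5,0,0],[-5,0,0],[-5,0,0],[-5,0,-2],[-5,0,-6],[-5,0,-10],[-5,0,-14],[-5,0,-16],[-5,0,-16]],"twist":[[0,0,0],[0,0,0],[0,0,0],[0,0,0],[0,0,0],[0,0,0],[0,0,0],[0,0,0],[0,0,0],[0,0,0],[0,0,0],[0,0,0]],"fingers":[0,0,0,0,0,0,0,0,0,0,0,0]}'
python3 - <<'E'
from h import *
bx()
p=get_image('wrist');w=world(p);A=w[np.isfinite(w[...,0])];ax=A@X;ay=A@Y
for y in np.arange(-.07,0,.006):
    q=(abs(ay-y)<.003)&(A[:,2]>.036)&(A[:,2]<.05)&(ax<.51);print(round(y,3),round(1e3*ax[q].max(),1),end='; ')
t=get_image('top')
w0=np.load('top0.npy');w1=world(t);print()
for n,W in(('before',w0),('after',w1)):
    B=W[np.isfinite(W[...,0])];x=B@X;y=B@Y
    q=(abs(y+.031)<.06)&(B[:,2]>.015)&(B[:,2]<.05)&(x<.45)&(x>.33);print(n,'front X pct',np.round(1e3*np.percentile(x[q],[0.5,2,5]),1))
for o in('oil_bottle','specimen_cup','vial','tape_roll'):
    for pp in(p,t):
        print(o,[(np.round(d['xyz'],3).tolist(),round(d['p'],2)) for d in look_for(pp,o)[:1]])
s=get_image('side')
cv2.imwrite('pics/end.png',cv2.resize(np.hstack([cv2.resize(t['color'][140:250,200:400],(400,220)),cv2.resize(p['color'],(400,300))[:220]]),(800,220)))
cv2.imwrite('pics/end2.png',np.hstack([t['color'][120:280,60:400]]))
E
```

```text
time_s: 13.55
position: [0.531, 0.0154, 0.1795]
ee_rot: [0.001, -0.05, 0.999, -0.0]
ft_force: [-0.7, 0.2, 0.1]
width: 0.0001
t 13.55 boxaxes mm X,Y,z [529.9 -37.6 179.5] F [-0.7  0.2  0.1] w 0.0001
-0.07 492.6; -0.064 491.6; -0.058 471.5; -0.052 471.5; -0.046 471.5; -0.04 471.6; -0.034 471.5; -0.028 471.6; -0.022 471.5; -0.016 471.6; -0.01 492.7; -0.004 492.6; 
before front X pct [372.  374.5 379. ]Traceback (most recent call last):
  File "<stdin>", line 10, in <module>
    return _quantile_unchecked(
        a, q, axis, out, overwrite_input, method, keepdims, weights)
    return _ureduce(a,
                    func=_quantile_ureduce_func,
    ...<5 lines>...
                    overwrite_input=overwrite_input,
                    method=method)
    r = func(a, **kwargs)
    result = _quantile(arr,
                       quantiles=q,
    ...<2 lines>...
                       out=out,
                       weights=wgt)
    slices_having_nans = np.isnan(arr[-1, ...])
                                  ~~~^^^^^^^^^
IndexError: index -1 is out of bounds for axis 0 with size 0
```

Plate now sits 21.1 mm in from the strip face (8 + 13 expected). The arm blocks the top view, so I'll check the drawer with the side camera.

```bash
python3 - <<'E'
from h import *
s=get_image('side');p=get_image('wrist')
w0=np.load('side0.npy');w1=world(s)
for n,W in(('before',w0),('after',w1)):
    B=W[np.isfinite(W[...,0])];x=B@X;y=B@Y
    q=(abs(y+.031)<.06)&(B[:,2]>.015)&(B[:,2]<.05)&(x<.45)&(x>.33);print(n,q.sum(),np.round(1e3*np.percentile(x[q],[0.5,2,5]),1) if q.any() else '')
for o in('drawer','oil_bottle','specimen_cup','vial','tape_roll'):
    for pp in(p,s): print(o,[(np.round(d['xyz'],3).tolist(),round(d['p'],2)) for d in look_for(pp,o)[:2]])
b=cv2.imread('pics/side0.png')
c=lambda i:cv2.resize(i[110:350,180:380],(400,480))
cv2.imwrite('pics/end.png',np.hstack([c(b),c(s['color'])]))
E
```

```text
before 1395 [371.6 374.  378.2]
after 1622 [346.2 348.6 353.5]
drawer [([0.373, 0.048, 0.011], 0.55)]
drawer [([0.367, -0.002, 0.021], 0.89)]
oil_bottle [([0.404, 0.132, 0.087], 0.69), ([0.434, 0.004, 0.044], 0.28)]
oil_bottle [([0.402, 0.134, 0.081], 0.48), ([0.421, 0.407, 0.018], 0.41)]
specimen_cup [([0.418, 0.197, 0.045], 0.67)]
specimen_cup [([0.415, 0.204, 0.071], 0.65)]
vial [([0.454, -0.173, 0.05], 0.59), ([0.374, 0.049, 0.012], 0.5)]
vial [([0.456, -0.196, 0.061], 0.98), ([0.436, -0.033, 0.042], 0.16)]
tape_roll [([0.403, 0.131, 0.087], 0.15)]
tape_roll [([0.424, 0.407, 0.018], 0.73), ([0.452, -0.196, 0.062], 0.57)]
```

View pics/end.png

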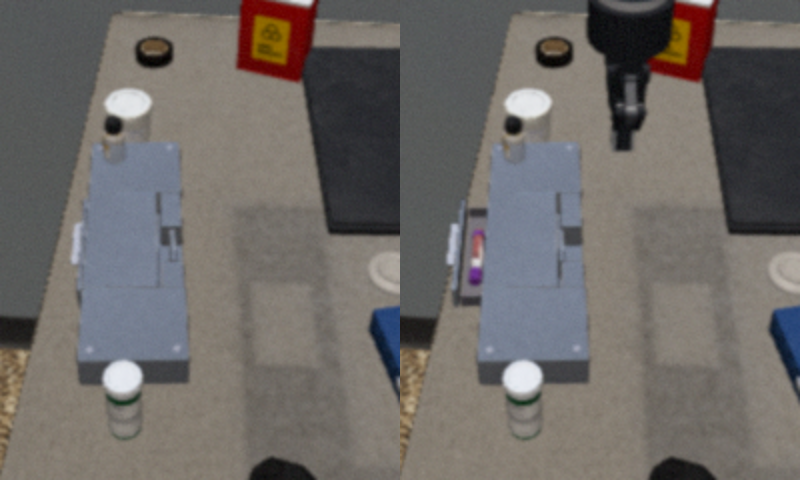

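Before (left) and after (right): the drawer front has moved out to px (460, 250), about 25.5 mm, with a tube visible inside. The plate is recessed at px (570, 240). The bottle, cup, vial and tape are unmoved, and the hand is clear in the air.

```bash
python3 -c "
from h import *
print(order.close_job());bx()"
```

```text
the job is handed in; nothing more can be done
None
the job is handed in; nothing more can be done
```

The drawer is released and the job is handed in. The last reading before that was about 13.7 s of the 38 s limit.

- **Finding the notch:** I slid the shut fingertips along the rear edge with about 5 N until contact was lost. The notch is centred at about y = -7 mm on the box, and both cameras' depth maps agreed.
- **Pressing the plate:** It moved with 5–6 N and stopped hard at about 13 mm. I finished with about 14 N against the stop, then backed out and lifted the hand clear.

**Last checks:**
- **Plate:** it sits 21.1 mm in from the strip face; 21 mm means fully in.
- **Drawer:** the front moved out by about 25.5 mm in the side view. The stop is at 26 mm, so the difference is within measuring error.
- **Bottle, cup, vial and tape:** the side camera finds all four within about 2 mm of their first positions.
- **Hand:** the wrist force is near zero, with the hand in free air.

**Failed or odd checks:** the arm blocked the top camera's view of the drawer front, so that check failed and I used the side camera instead. The wrist view gave one false tape hit at low confidence (0.15), which I ignored.

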